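# Gang three leg blanks on the marking-out board

### The job

Gang up the three loose square leg blanks on the marking-out board, ready to be marked out together: push them along the board until they lie tight side by side against the long fence, with all three left-hand ends home against the end stop. Push them gently with the fingertips or the outside of the fingers: never pinch a blank, pick it up or tip it, and do not force it once it is home. Leave the other things on the bench and board where they are.

Things in the scene. Friction and masses are not known exactly. Their poses are not given: they have to be found in the camera images.
- board: marking-out board fixed to the bench: plywood base 18 mm thick, 260 mm (its x) by 530 mm (its y), carrying a fence along its far long side and an end stop at its left end, both 24 mm high above the plywood. Origin on the bench; x across the board, away from the robot at yaw 0; y along it to the left; z up. The base spans x -130 to +130 and y -310 to +220 mm
- corner (a point): inside corner of fence and stop on the plywood's top, at x 105, y 170, z 18 mm of the board, same axes. Fence: 28 mm wide batten along y, the whole length of the board, steel rule in its top; its working face is x = 0 here and looks to -x. End stop: 40 mm wide batten along x, from x -211 to -11 mm (dust gap); its working face is y = 0 here and looks to -y
- blank1: square brown-wood leg blank, 36 (its x) x 220 (its y, the length) x 36 mm, about 0.2 kg, the one nearest the fence at the start. Loose on the plywood, roughly along the fence, 20 to 90 mm short of the stop, with gaps between the three; slides at a push of 1 to 4 N, the row of three at up to 12 N. Origin at the centre of its underside. All three are alike, in any order
- blank2: square brown-wood leg blank, 36 (its x) x 220 (its y, the length) x 36 mm, about 0.2 kg, the middle one at the start. Loose on the plywood, roughly along the fence, 20 to 90 mm short of the stop, with gaps between the three; slides at a push of 1 to 4 N, the row of three at up to 12 N. Origin at the centre of its underside. All three are alike, in any order
- blank3: square brown-wood leg blank, 36 (its x) x 220 (its y, the length) x 36 mm, about 0.2 kg, farthest from the fence at the start. Loose on the plywood, roughly along the fence, 20 to 90 mm short of the stop, with gaps between the three; slides at a push of 1 to 4 N, the row of three at up to 12 N. Origin at the centre of its underside. All three are alike, in any order
- pencil: bystander: flat red carpenter's pencil, 122 x 14 x 7 mm, lying across the right-hand end of the board; origin at its underside, 75 mm from the point, which looks to its -x
- wax_tin: bystander: round steel wax tin, 76 mm across, 38 mm high, on the bench just to the left of the board; origin at the centre of its underside
- bun_foot: bystander: turned wooden bun foot, 80 mm across, 56 mm high, standing on the near right-hand corner of the board; origin at the centre of its underside
- turned_leg: bystander: finished turned table leg with square ends, 360 mm long along its y, 36 x 36 mm, lying on the bench beyond the fence; origin at its underside, mid-length
- mallet: bystander: round carver's mallet standing on its head, handle up: 96 mm across, 240 mm high, on the bench to the left or right of the board; origin at the centre of its underside
- glue: bystander: white glue bottle standing on the bench to the right or left of the board, 60 mm across, 175 mm high; origin at the centre of its underside
- gouge: bystander: turning gouge lying on the bench at the far left, 442 mm long along its x, 36 mm thick, steel end towards its +x; origin at its underside
- try_square: bystander: try square lying flat on the bench to the right of the board: dark wooden stock 30 x 115 x 16 mm along its y, steel blade 150 mm long towards its +x; origin at the underside of the stock's centre
Things that resemble listed ones, but are neither listed nor needed, are in the scene too. Leave any yellow look-alike of the blank3 alone.

How it is judged:
By the outcome, as a careful person would: the job done as asked, in the order asked, and still so for the second after the job is handed in, with the robot touching nothing.
It also fails if it takes over 72 s, if anything falls off the work surface, if the arm or the gripper's body presses on something with over 40 N, if the wrist force passes 120 N, or if a joint passes its speed limit or range.

### The arm

A 6-joint arm with a two-finger parallel gripper is mounted at the origin on the work surface. World frame = base frame: x ahead of the robot, y to its left, z up, the work surface at z = 0. Lengths are in m, angles in degrees, forces in N, time in s.
With the tool pointing down it reaches from about 0.35 to 0.875 m from the base axis. Payload 4.2 kg.
Tool frame: the origin (TCP) lies on the mounting face of the last link; the fingertips stand 182 mm ahead of it and the grasp point (between the pads) lies 164 mm ahead of it (r.tcp_to_grasp is the distance from the TCP to the grasp point, in m); z points along the fingers, y is the line along which they close (so a half turn about z gives the same grasp; the last joint's range is limited). The gripper opens to 87 mm and grips with 3 to 60 N. Pads are 19 mm wide; open, the fingers measure 117 mm over their backs; the gripper's body (75 mm by 190 mm) begins 51 mm behind the grasp point.
Start: joints at [-58.751, 22.042, 0.453, 0, -68.411, -14.817], TCP at [0.177, -0.599, 0.405] pointing down, gripper open.
Joint ranges: [-179.83, 179.83], [-69.29, 118.12], [-61.27, 80.66], [-181.25, 117.63], [-171.15, -9.14], [-177.46, 177.46]. Speed limits (degrees/s): [159.86, 159.86, 180, 180, 180, 180].

### API

Orientations are given as a 3x3 rotation matrix whose columns are the frame's x, y, z axes.
In Python, from station import sense, eyes, r gives the robot as it stands.
- The arm moves only by the tool jog_arm, never from a script. Its argument "increments" is a list of rows, each a list of 4 numbers: the shift along the tool's x, y, z normalised to -1 to 1, where 1 is 0.02 m, then the turn about the tool's z normalised to -1 to 1, where 1 is 0.08 rad. A call has 1 to 10 rows; each row shifts and turns the commanded pose from where the row before left it, along the tool's axes as they then stand; what a row does not reach is not made up. A row lasts 1/10 s, in which the tool goes at most 50 mm and 8.59 degrees, less where a joint would pass 70% of its speed; a pose out of reach is approached as far as the arm can. A call with a number of a shift or a turn outside -1 to 1 is refused whole. A call with a gripper value outside its range is refused whole. "grip" is the finger opening in mm, from 0 to 87, set as the call begins (left out, the last holds). The fingers move at their own pace and stop on an object; the grip force is fixed at half the most. Time passes only in rows, so rows that do not move let the fingers close. It gives the time, the measured TCP pose, the force, the opening and the grip force at its end, in the units of the state.
- sense(): the state, without advancing time (a new reading comes with each control period).
- eyes.capture(name): name is "scene" or "top" or "wrist"; returns the picture (384x512x3 uint8, blue, green, red); there is no depth.
- eyes.get_calibration(name): a dict with "camera_matrix" (3x3 intrinsics, pixels), "R" (3x3) and "t" (3): a world point X has camera coordinates R X + t; the wrist camera has in their place "T_tool_cam" (4x4, takes a point from camera to tool coordinates, whose origin is the TCP and whose axes are the flange's). Camera axes: x right, y down, z forward; pixel columns grow to the right and rows downward; lengths in m; the calibration is good to about 2 mm. A picture is of the moment at which its call begins: read the wrist's pose just before it. get_calibration takes no time and is no camera call.
- r.finish_job(): hands the job in; it is judged then, once.
Trained networks look in the newest picture that a camera, given by its name, has taken for a name from the list of things; names that differ only in an ending like _2 or _b are one class to them, and where a whole thing is asked for, a point or a joint stands for the part that bears it (a point fixed in the world has none). Each returns a list of dicts, best first, with "conf" (0 to 1); they miss things now and then, are a little off and sometimes report something else, mostly with a low value. They report only what shows in the picture. A call takes as long as a camera call. They do not tell look-alikes from the thing itself.
- eyes.spot_in(camera, name): "centre" ([x, y, z] in m, in world coordinates, good to about 4 mm: the middle of the surface that is visible of it).
- eyes.outline_of(camera, name): "mask" (384x512 bool, what is visible of it).
The state is a dict: "time_s": time; "joints": joint angles; "joint_velocities": joint speeds; "effort": joint torques, N m; "tcp_pos": TCP position; "ee_rot": TCP orientation; "wrist_force": force on the tool from outside, world axes, zero at the start; "moment": the same for the moment, N m; "gripper_width": opening from 0.0 (shut) to 1.0 (fully open); "gripper_force": force on a finger pad.
Only numpy, scipy, OpenCV 4.12 (cv2) and the standard library are available. Lean on these libraries where they do the work, as an engineer would, in place of code of your own. Each camera call takes 0.05 s, during which the arm holds its last target. There are 200 camera calls.

## Working session

There is one attempt and no reset: what is moved stays moved. The work goes in short steps, Python scripts to look and compute and a tool call to move; the robot and the scene stay as the last step left them, time stands still between calls to the robot, and variables do not carry over. Pictures are saved under pics/ and viewed, at most 10 in all, crops included, and the job is handed in when it is done.

Besides the shell and the picture viewer there is one more tool, called after "Emit:" as a command line: name --pt "numbers of a row" for each row, then --argument value for the rest. jog_arm: Moves the arm, as the interface text tells. Its arguments: {"type":"object","properties":{"increments":{"type":"array"},"grip":{"type":"number"}},"required":["increments"]}

```bash
ls; mkdir -p pics
python3 - <<'E'
from station import sense, eyes, r
import cv2
s=sense(); print(s['time_s'],s['tcp_pos'],s['ee_rot'],s['wrist_force'],s['gripper_width'])
for c in ('top','scene'):
    im=eyes.capture(c); cv2.imwrite(f'pics/{c}0.png',im)
    k=eyes.get_calibration(c); print(c,k)
    for n in ('blank1','board','pencil','bun_foot','wax_tin','mallet','glue'):
        print(n,[(round(d['conf'],2),[round(v,3) for v in d['centre']]) for d in eyes.spot_in(c,n)][:5])
E
```

```text
pics
0.0 [ 0.17678176 -0.59926731  0.40365687] [[-9.59207786e-01 -2.82701183e-01 -6.81450827e-04]
 [-2.82701996e-01  9.59205551e-01  2.07177711e-03]
 [ 6.79575763e-05  2.17991224e-03 -9.99997622e-01]] [-0.12316491 -0.45371205 -0.55628493] 1.002024536568283
top {'camera_matrix': array([[360.94812964,   0.        , 260.05198224],
       [  0.        , 360.94812964, 193.23238104],
       [  0.        ,   0.        ,   1.        ]]), 'R': array([[-0.01331225, -0.9998949 , -0.00574182],
       [-0.995426  ,  0.01379561, -0.09453447],
       [ 0.09460375,  0.00445709, -0.99550503]]), 't': array([0.03403461, 0.48461037, 1.26471496])}
blank1 [(0.97, [0.528, 0.055, 0.057]), (0.93, [0.46, 0.029, 0.049]), (0.71, [0.182, 0.288, 0.034]), (0.68, [0.58, 0.049, 0.058]), (0.68, [0.629, -0.459, 0.04])]
board [(0.57, [0.495, -0.032, 0.02])]
pencil []
bun_foot [(0.79, [0.368, -0.196, 0.066])]
wax_tin [(0.62, [0.442, 0.321, 0.04])]
mallet [(0.91, [0.635, 0.309, 0.125])]
glue [(0.87, [0.444, -0.333, 0.12])]
scene {'camera_matrix': array([[426.56291057,   0.        , 251.40447689],
       [  0.        , 426.56291057, 199.45895261],
       [  0.        ,   0.        ,   1.        ]]), 'R': array([[ 0.69129332,  0.72243364,  0.01425387],
       [ 0.47390168, -0.43840646, -0.76368644],
       [-0.54546379,  0.53468627, -0.64542998]]), 't': array([-0.36108505, -0.18234463,  1.4545599 ])}
blank1 [(0.95, [0.591, 0.032, 0.055]), (0.92, [0.471, 0.023, 0.055]), (0.87, [0.533, 0.034, 0.053]), (0.8, [0.636, -0.468, 0.036]), (0.67, [0.193, 0.287, 0.027])]
board [(0.78, [0.526, -0.103, 0.015])]
pencil [(0.68, [0.489, -0.243, 0.027])]
bun_foot [(0.7, [0.386, -0.21, 0.059])]
wax_tin [(0.75, [0.454, 0.316, 0.038])]
mallet [(0.79, [0.655, 0.299, 0.106]), (0.67, [0.528, 0.48, 0.025]), (0.43, [0.47, -0.359, 0.092])]
glue [(0.92, [0.467, -0.358, 0.095])]
```

View pics/top0.png

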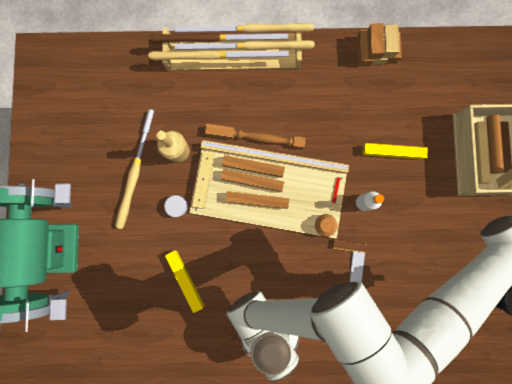

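Run:
```python
import cv2
a=cv2.imread('pics/top0.png')[90:320,160:400]
cv2.imwrite('pics/top0c.png',cv2.resize(a,(626,600),interpolation=cv2.INTER_CUBIC))
```

```text
(no output)
```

View pics/top0c.png

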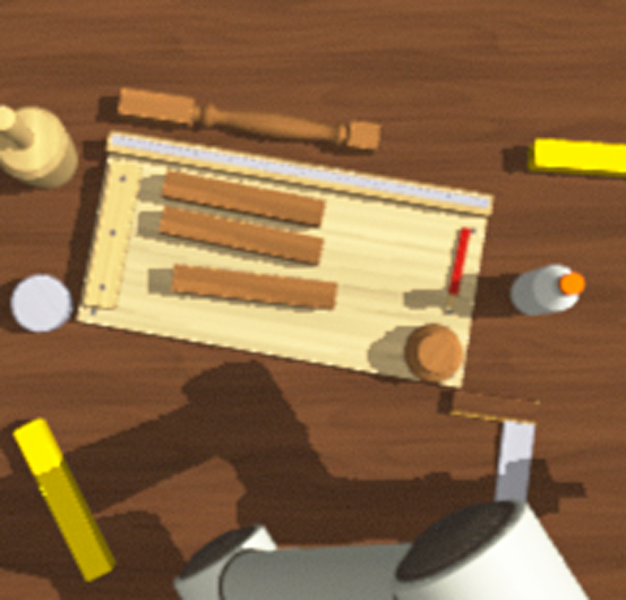

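The top view shows three brown blanks on the board, at about (254,166), (250,181) and (256,200). The fence runs along the far side and the stop is on the left at about x=203. The yellow bars at (396,151) and (184,280) lie off the board and are look-alikes, so I leave them alone. The blanks on the board are the ones meant, and the enlarged crop confirms it. Next I fit the poses.

```bash
cat > h.py <<'E'
import numpy as np, cv2
from scipy.optimize import least_squares, minimize
from station import sense, eyes, r
def cam(c):
    k=eyes.get_calibration(c)
    if 'T_tool_cam' in k:
        s=sense(); T=np.eye(4); T[:3,:3]=s['ee_rot']; T[:3,3]=s['tcp_pos']
        M=np.linalg.inv(T@np.array(k['T_tool_cam'])); return k['camera_matrix'],M[:3,:3],M[:3,3]
    return k['camera_matrix'],np.array(k['R']),np.array(k['t'])
def proj(C,X):
    K,R,t=C; q=(np.asarray(X)@R.T+t)@K.T; return q[:,:2]/q[:,2:]
def place(p,P):  # p=x,y,yaw
    c,s=np.cos(p[2]),np.sin(p[2]); P=np.asarray(P,float)
    return np.c_[p[0]+c*P[:,0]-s*P[:,1],p[1]+s*P[:,0]+c*P[:,1],P[:,2]]
BOX=np.array([[x,y,z] for x in(-.018,.018) for y in(-.11,.11) for z in(.018,.054)])
def fitbox(C,mask,p0):
    # silhouette fit: soft IoU on 4x supersampled mask
    m=cv2.resize(mask.astype(np.float32),None,fx=4,fy=4,interpolation=cv2.INTER_LINEAR)
    def f(p):
        h=cv2.convexHull(((proj(C,place(p,BOX))+.5)*4*16).astype(np.int32))
        a=np.zeros(m.shape,np.float32); cv2.fillConvexPoly(a,h,1,shift=4)
        return 1-np.minimum(a,m).sum()/np.maximum(a,m).sum()
    S=np.array([p0]+[np.add(p0,d) for d in ([.01,0,0],[0,.01,0],[0,0,.08])])
    o=minimize(f,p0,method='Nelder-Mead',options=dict(initial_simplex=S,xatol=1e-4,fatol=1e-5))
    return o.x,1-o.fun
def local(b,p): # blank pose in corner frame (mm, deg)
    c,s=np.cos(b[2]),np.sin(b[2]); d=np.array(p[:2])-b[:2]
    return np.r_[(c*d[0]+s*d[1])*1e3-105,(-s*d[0]+c*d[1])*1e3-170,np.degrees(p[2]-b[2])]
E
python3 - <<'E'
from h import *
C=cam('top')
pk=np.array([[110,135],[492,198],[78,320],[462,386]])/2.608+[160,90]
P=[[.133,.22,.042],[.133,-.31,.042],[-.13,.22,.018],[-.13,-.31,.018]]
o=least_squares(lambda p:(proj(C,place(p,P))-pk).ravel(),[.5,-.03,-.17]); b=o.x
print('board',b,np.degrees(b[2]),'res',o.fun.round(1)); np.save('b.npy',b)
print('corner',place(b,[[.105,.17,.018]]))
for c in('top','scene'):
    eyes.capture(c); C=cam(c)
    for d in eyes.outline_of(c,'blank1'):
        ys,xs=np.nonzero(d['mask']); u=np.array([xs.mean(),ys.mean()])
        K,R,t=C; v=R.T@np.linalg.inv(K)@np.r_[u,1]; o=-R.T@t; X=o+v*(.045-o[2])/v[2]
        if abs(X[0]-.52)>.1 or abs(X[1])>.15: continue
        p,i=fitbox(C,d['mask'],[X[0],X[1],b[2]]); print(c,round(d['conf'],2),p.round(4),'iou',round(i,3),'local',local(b,p).round(1))
print(eyes.get_calibration('wrist'))
E
```

```text
board [ 0.5037826  0.0394879 -0.1812462] -10.384642422682795 res [-0.2 -1.   0.6 -0.8 -0.2  1.  -0.3  0.8]
corner [[0.63770612 0.18777644 0.018     ]]
top 0.78 [ 0.5304  0.0523 -0.2146] iou 0.915 local [ -81.1 -152.6   -1.9]
top 0.74 [ 0.4605  0.0369 -0.1265] iou 0.917 local [-147.1 -180.4    3.1]
top 0.67 [ 0.5812  0.0509 -0.2003] iou 0.915 local [ -30.9 -144.8   -1.1]
scene 0.96 [ 0.4582  0.0368 -0.1438] iou 0.908 local [-149.4 -180.9    2.1]
scene 0.93 [ 0.5216  0.0562 -0.123 ] iou 0.675 local [ -90.4 -150.4    3.3]
scene 0.68 [ 0.579   0.0486 -0.195 ] iou 0.951 local [ -32.6 -147.5   -0.8]
{'camera_matrix': array([[333.90971198,   0.        , 254.31605767],
       [  0.        , 333.90971198, 189.2628178 ],
       [  0.        ,   0.        ,   1.        ]]), 'T_tool_cam': array([[-1.66502416e-04, -9.60898156e-01, -2.76901980e-01,
         7.69353724e-02],
       [ 9.99999854e-01, -1.77005598e-05, -5.39880415e-04,
         5.23296808e-04],
       [ 5.13868775e-04, -2.76902030e-01,  9.60898018e-01,
         2.03196866e-02],
       [ 0.00000000e+00,  0.00000000e+00,  0.00000000e+00,
         1.00000000e+00]])}
```

Emit:
jog_arm --pt "-0.8 1 0 0" --pt "-0.8 1 0 0" --pt "-0.8 1 0 0" --pt "-0.8 1 0 0" --pt "-0.8 1 0 0" --pt "-0.8 1 0 0" --pt "-0.8 1 0 0" --pt "-0.8 1 0 0" --pt "-0.8 1 0 0" --pt "-0.8 1 0 0"

```text
time_s: 2.0
tcp_pos: [0.2739, -0.3614, 0.405]
ee_rot: [[-0.959, -0.283, 0.0], [-0.283, 0.959, -0.0], [-0.0, -0.0, -1.0]]
wrist_force: [1.5, -0.8, -0.6]
gripper_width: 0.994
gripper_force: 0.0
```

Emit:
jog_arm --pt "-0.8 1 0 0" --pt "-0.8 1 0 0" --pt "-0.8 1 0 0" --pt "-0.8 1 0 0" --pt "-0.8 1 0 0" --pt "-0.8 1 0 0" --pt "-0.8 1 0 0" --pt "-0.8 1 0 0" --pt "0 0 0 1" --pt "0 0 0 1"

```text
time_s: 3.0
tcp_pos: [0.3514, -0.1719, 0.405]
ee_rot: [[-0.992, -0.125, 0.001], [-0.125, 0.992, -0.0], [-0.001, -0.0, -1.0]]
wrist_force: [0.5, -0.3, -0.0]
gripper_width: 1.001
gripper_force: 0.0
```

Emit:
jog_arm --pt "0 0 0 1" --pt "0 0 0 1" --pt "0 0 0 1" --pt "0 0 0 0.76" --pt "0 0 0 0"

```text
time_s: 3.5
tcp_pos: [0.3511, -0.1727, 0.4049]
ee_rot: [[-0.985, 0.173, 0.001], [0.173, 0.985, -0.0], [-0.001, 0.0, -1.0]]
wrist_force: [0.6, -0.4, 0.4]
gripper_width: 1.004
gripper_force: 0.0
```

Emit:
jog_arm --pt "-0.1 1 0 0" --pt "-0.1 1 0 0" --pt "-0.1 1 0 0" --pt "-0.1 1 0 0" --pt "-0.1 1 0 0" --pt "-0.1 1 0 0" --pt "-0.1 1 0 0" --pt "-0.1 1 0 0" --pt "-0.1 1 0 0" --pt "-0.1 1 0 0"

```text
time_s: 4.5
tcp_pos: [0.4056, 0.0217, 0.4049]
ee_rot: [[-0.985, 0.171, 0.001], [0.171, 0.985, 0.0], [-0.0, 0.0, -1.0]]
wrist_force: [-0.1, -0.9, 0.9]
gripper_width: 0.998
gripper_force: 0.0
```

Emit:
jog_arm --pt "-0.1 1 0 0.05" --pt "0 0.2 0 0.05" --pt "0 0 0 0" --pt "0 0 0 0"

```text
time_s: 4.9
tcp_pos: [0.4114, 0.0437, 0.4047]
ee_rot: [[-0.984, 0.181, -0.0], [0.181, 0.984, -0.0], [0.0, -0.0, -1.0]]
wrist_force: [0.3, 0.3, 0.1]
gripper_width: 0.997
gripper_force: 0.0
```

Run:
```python
from h import *
s=sense(); print(s['tcp_pos'].round(4),s['time_s'])
im=eyes.capture('wrist'); C=cam('wrist'); b=np.load('b.npy')
cv2.imwrite('pics/w1.png',cv2.resize(im,(800,600),interpolation=cv2.INTER_CUBIC))
for d in eyes.outline_of('wrist','blank1'):
    ys,xs=np.nonzero(d['mask']); u=np.array([xs.mean(),ys.mean()])
    K,R,t=C; v=R.T@np.linalg.inv(K)@np.r_[u,1]; o=-R.T@t; X=o+v*(.045-o[2])/v[2]
    p,i=fitbox(C,d['mask'],[X[0],X[1],b[2]]); print(round(d['conf'],2),p.round(4),'iou',round(i,3),'local',local(b,p).round(1))
```

```text
[0.4114 0.0437 0.4047] 4.9
0.86 [ 0.4594  0.0357 -0.129 ] iou 0.929 local [-148.  -181.8    3. ]
0.74 [ 0.5081  0.0048 -0.011 ] iou 0.334 local [ -94.5 -203.3    9.8]
0.63 [ 0.5869  0.0453 -0.2822] iou 0.637 local [ -24.3 -149.3   -5.8]
```

View pics/w1.png

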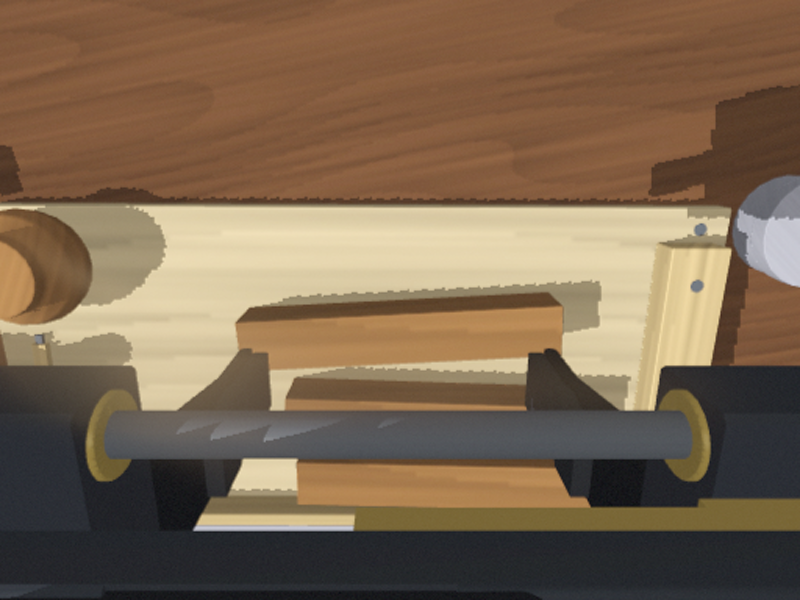

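The wrist view shows the near blank at about (400,330), clear of the fingers, and the tool is aligned with the board edge. I lower in front of blank 3 and push the row sideways with the open fingers.

Emit:
jog_arm --pt "0 0.06 1 0" --pt "0 0.06 1 0" --pt "0 0.06 1 0" --pt "0 0.06 1 0" --pt "0 0.06 1 0" --pt "0 0.06 1 0" --pt "0 0.06 1 0" --pt "0 0.06 1 0" --pt "0 0.06 1 0" --pt "0 0.06 0.7 0"

```text
time_s: 6.0
tcp_pos: [0.4137, 0.0553, 0.2098]
ee_rot: [[-0.983, 0.182, -0.001], [0.182, 0.983, -0.001], [0.001, -0.001, -1.0]]
wrist_force: [0.3, 1.4, 1.8]
gripper_width: 0.998
gripper_force: 0.0
```

Emit:
jog_arm --pt "0 0 0 0" --pt "-0.25 0 0 0" --pt "-0.25 0 0 0" --pt "-0.25 0 0 0" --pt "-0.2 0 0 0" --pt "-0.2 0 0 0" --pt "-0.2 0 0 0" --pt "-0.2 0 0 0" --pt "-0.2 0 0 0"

```text
time_s: 6.9
tcp_pos: [0.4483, 0.0494, 0.2107]
ee_rot: [[-0.983, 0.181, -0.001], [0.181, 0.983, -0.0], [0.001, -0.001, -1.0]]
wrist_force: [-2.3, 0.0, 1.0]
gripper_width: 1.0
gripper_force: 0.9
```

Emit:
jog_arm --pt "-0.2 0 0 0" --pt "-0.2 0 0 0" --pt "-0.2 0 0 0" --pt "-0.2 0 0 0" --pt "-0.2 0 0 0"

```text
time_s: 7.4
tcp_pos: [0.4677, 0.0457, 0.2106]
ee_rot: [[-0.983, 0.181, -0.002], [0.181, 0.983, -0.001], [0.002, -0.001, -1.0]]
wrist_force: [-4.5, 0.2, 3.4]
gripper_width: 0.996
gripper_force: 2.3
```

Emit:
jog_arm --pt "-0.15 0 0 0" --pt "-0.15 0 0 0" --pt "-0.15 0 0 0" --pt "-0.15 0 0 0"

```text
time_s: 7.8
tcp_pos: [0.4794, 0.0436, 0.2106]
ee_rot: [[-0.983, 0.181, -0.002], [0.181, 0.983, -0.0], [0.002, -0.001, -1.0]]
wrist_force: [-7.2, 1.6, 4.6]
gripper_width: 0.998
gripper_force: 3.3
```

Emit:
jog_arm --pt "-0.1 0 0 0" --pt "-0.1 0 0 0" --pt "-0.1 0 0 0"

```text
time_s: 8.1
tcp_pos: [0.4851, 0.0425, 0.2106]
ee_rot: [[-0.983, 0.181, -0.002], [0.181, 0.983, -0.001], [0.002, -0.001, -1.0]]
wrist_force: [-5.4, 0.6, 3.9]
gripper_width: 0.999
gripper_force: 3.1
```

```bash
cat > look.py <<'E'
from h import *
import sys
b=np.load('b.npy'); s=sense(); print('tcp local',local(b,[*s['tcp_pos'][:2],0])[:2].round(1),s['wrist_force'].round(1))
for c in sys.argv[2:]:
    im=eyes.capture(c); C=cam(c)
    c0=proj(C,place(b,[[.05,0,.05]]))[0].astype(int)
    x0,y0=np.clip(c0-[90,68],0,[332,248]); cv2.imwrite(f'pics/{sys.argv[1]}_{c}.png',cv2.resize(im[y0:y0+136,x0:x0+180],(794,600),interpolation=cv2.INTER_CUBIC))
    for d in eyes.outline_of(c,'blank1'):
        ys,xs=np.nonzero(d['mask']); u=np.array([xs.mean(),ys.mean()])
        K,R,t=C; v=R.T@np.linalg.inv(K)@np.r_[u,1]; o=-R.T@t; X=o+v*(.045-o[2])/v[2]
        if abs(X[0]-.54)>.12 or abs(X[1])>.2: continue
        p,i=fitbox(C,d['mask'],[X[0],X[1],b[2]]); print(c,round(d['conf'],2),'iou',round(i,3),'local',local(b,p).round(1))
E
python3 look.py a top scene
```

```text
tcp local [-123.9 -170.4] [-5.4  0.6  3.9]
top 0.82 iou 0.503 local [ -56.1 -151.7    0.4]
top 0.62 iou 0.716 local [ -20.9 -145.    -0.2]
top 0.41 iou 0.109 local [ -94.9 -281.7   58.6]
scene 0.62 iou 0.581 local [-104.8 -183.     6.6]
scene 0.61 iou 0.53 local [ -69.4 -151.7    5. ]
scene 0.56 iou 0.815 local [ -26.2 -146.1    1.5]
```

Emit:
jog_arm --pt "-0.1 0 0 0" --pt "-0.05 0 0 0" --pt "-0.05 0 0 0"

```text
time_s: 8.6
tcp_pos: [0.4892, 0.0419, 0.2106]
ee_rot: [[-0.983, 0.181, -0.001], [0.181, 0.983, -0.0], [0.001, -0.001, -1.0]]
wrist_force: [-5.9, 0.1, 3.3]
gripper_width: 0.996
gripper_force: 2.9
```

Emit:
jog_arm --pt "-0.05 0 0 0" --pt "-0.05 0 0 0"

```text
time_s: 8.8
tcp_pos: [0.4912, 0.0415, 0.2106]
ee_rot: [[-0.983, 0.181, -0.001], [0.181, 0.983, -0.0], [0.001, -0.001, -1.0]]
wrist_force: [-5.8, 0.8, 3.0]
gripper_width: 0.996
gripper_force: 2.8
```

Emit:
jog_arm --pt "-0.05 0 0 0" --pt "-0.05 0 0 0"

```text
time_s: 9.0
tcp_pos: [0.4931, 0.0412, 0.2106]
ee_rot: [[-0.983, 0.181, -0.002], [0.181, 0.983, -0.0], [0.002, -0.001, -1.0]]
wrist_force: [-8.2, 3.8, 6.1]
gripper_width: 1.003
gripper_force: 4.6
```

Emit:
jog_arm --pt "-0.05 0 0 0"

```text
time_s: 9.1
tcp_pos: [0.4934, 0.0412, 0.2106]
ee_rot: [[-0.983, 0.181, -0.004], [0.181, 0.983, -0.0], [0.003, -0.001, -1.0]]
wrist_force: [-11.0, 5.7, 8.0]
gripper_width: 0.997
gripper_force: 6.2
```

Emit:
jog_arm --pt "-0.05 0 0 0"

```text
time_s: 9.2
tcp_pos: [0.4938, 0.0411, 0.2106]
ee_rot: [[-0.983, 0.181, -0.005], [0.181, 0.983, -0.0], [0.005, -0.001, -1.0]]
wrist_force: [-14.9, 8.3, 10.9]
gripper_width: 0.997
gripper_force: 7.8
```

Emit:
jog_arm --pt "0.1 0 0 0" --pt "0.4 0 0 0" --pt "0.5 0 0 0" --pt "0 0 -1 0" --pt "0 0 -1 0" --pt "0 0 -0.5 0"

```text
time_s: 9.8
tcp_pos: [0.4763, 0.045, 0.2625]
ee_rot: [[-0.984, 0.18, 0.005], [0.18, 0.984, 0.002], [-0.004, 0.002, -1.0]]
wrist_force: [0.4, -0.3, 0.6]
gripper_width: 0.999
gripper_force: 0.0
```

Emit:
jog_arm --pt "-0.3 -1 0 0" --pt "-0.3 -1 0 0" --pt "-0.3 -1 0 0" --pt "-0.3 -1 0 0" --pt "-0.3 -1 0 0" --pt "-0.3 -1 0 0" --pt "-0.3 -1 0 0" --pt "-0.3 -0.9 0 0" --pt "0 0 0 0" --grip 0

```text
time_s: 10.7
tcp_pos: [0.4946, -0.1209, 0.2605]
ee_rot: [[-0.983, 0.184, 0.001], [0.184, 0.983, -0.0], [-0.001, 0.0, -1.0]]
wrist_force: [-0.3, 0.5, 0.5]
gripper_width: 0.263
gripper_force: 0.0
```

```bash
python3 look.py b top scene wrist
```

```text
tcp local [ -85.1 -329.4] [-0.3  0.5  0.5]
top 0.95 iou 0.584 local [ -12.1 -137.    -0.5]
top 0.53 iou 0.116 local [-46.8 -47.8  -6.8]
scene 0.66 iou 0.628 local [ -95.5 -183.2    4.5]
scene 0.63 iou 0.53 local [ -59.7 -151.1    3.1]
scene 0.59 iou 0.741 local [ -21.9 -145.3    0.7]
wrist 0.86 iou 0.27 local [ -29.3 -110.1   -9.9]
wrist 0.7 iou 0.501 local [  23.  -102.6  -19.7]
wrist 0.56 iou 0.901 local [ -87.9 -182.5   -1. ]
```

View pics/b_scene.png

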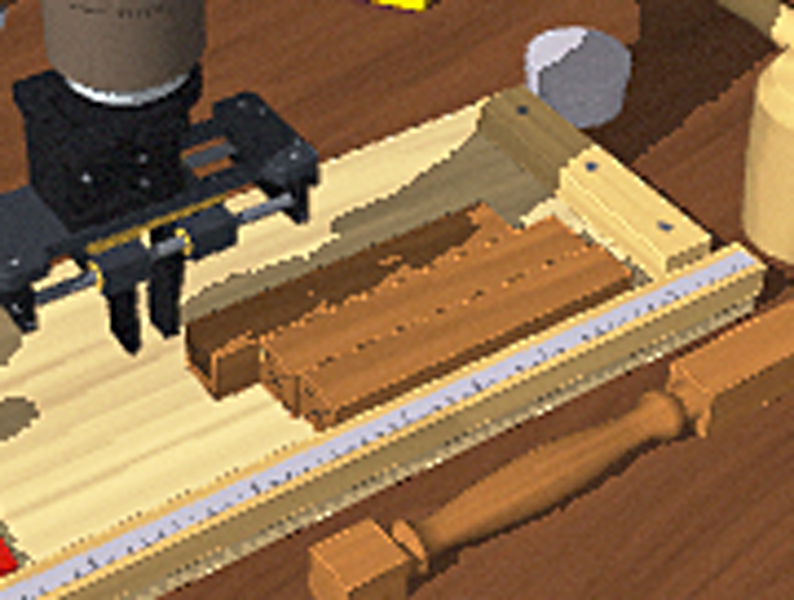

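The scene view shows the row tight against the fence. Blank 3's right end, at about (215,375), sticks out about 30 mm behind the other two. Next I push each blank from its right end with the closed fingers.

Emit:
jog_arm --pt "0.06 0 1 0" --pt "0.06 0 1 0" --pt "0 0 0.5 0" --pt "0 0 0 0" --pt "0 0 0 0"

```text
time_s: 11.5
tcp_pos: [0.4925, -0.1189, 0.2111]
ee_rot: [[-0.984, 0.18, 0.001], [0.18, 0.984, -0.0], [-0.001, -0.0, -1.0]]
wrist_force: [0.8, 0.2, -0.2]
gripper_width: 0.002
gripper_force: 0.0
```

Emit:
jog_arm --pt "0 0.25 0 0" --pt "0 0.25 0 0" --pt "0 0.2 0 0" --pt "0 0.2 0 0" --pt "0 0.2 0 0" --pt "0 0.2 0 0" --pt "0 0.2 0 0" --pt "0 0.2 0 0" --pt "0 0.2 0 0" --pt "0 0.2 0 0"

```text
time_s: 12.5
tcp_pos: [0.4997, -0.0776, 0.2108]
ee_rot: [[-0.983, 0.181, -0.0], [0.181, 0.983, -0.0], [0.0, -0.0, -1.0]]
wrist_force: [-0.4, -1.9, 0.5]
gripper_width: 0.004
gripper_force: 0.9
```

Emit:
jog_arm --pt "0 0.2 0 0" --pt "0 0.2 0 0" --pt "0 0.2 0 0" --pt "0 0.2 0 0" --pt "0 0.2 0 0" --pt "0 0.2 0 0" --pt "0 0.2 0 0"

```text
time_s: 13.2
tcp_pos: [0.5048, -0.05, 0.2108]
ee_rot: [[-0.983, 0.181, -0.0], [0.181, 0.983, -0.0], [0.0, -0.0, -1.0]]
wrist_force: [0.5, -1.8, 1.0]
gripper_width: 0.004
gripper_force: 1.0
```

```bash
python3 look.py c wrist scene
```

```text
tcp local [ -87.9 -257.8] [ 0.5 -1.8  1. ]
wrist 0.87 iou 0.402 local [ -1.7 -68.9 -26.7]
wrist 0.82 iou 0.498 local [-75.1 -85.5 -18.2]
scene 0.9 iou 0.554 local [ -61.1 -151.2    3.9]
scene 0.81 iou 0.454 local [-106.  -114.2    7.8]
scene 0.57 iou 0.738 local [ -21.  -145.7    1.4]
```

Emit:
jog_arm --pt "0 0.2 0 0" --pt "0 0.2 0 0" --pt "0 0.2 0 0" --pt "0 0.1 0 0" --pt "0 0.1 0 0" --pt "0 0.05 0 0"

```text
time_s: 14.0
tcp_pos: [0.5078, -0.0333, 0.2107]
ee_rot: [[-0.984, 0.181, -0.0], [0.181, 0.984, -0.0], [0.0, -0.0, -1.0]]
wrist_force: [0.1, -0.6, -0.3]
gripper_width: 0.004
gripper_force: 0.3
```

Emit:
jog_arm --pt "0 0.05 0 0" --pt "0 0.05 0 0" --pt "0 0.05 0 0"

```text
time_s: 14.3
tcp_pos: [0.5083, -0.0306, 0.2107]
ee_rot: [[-0.983, 0.181, -0.0], [0.181, 0.983, -0.0], [0.0, -0.0, -1.0]]
wrist_force: [-0.1, -1.5, -0.9]
gripper_width: 0.007
gripper_force: 0.3
```

Emit:
jog_arm --pt "0 0.05 0 0" --pt "0 0.05 0 0"

```text
time_s: 14.5
tcp_pos: [0.5087, -0.0286, 0.2108]
ee_rot: [[-0.983, 0.181, -0.0], [0.181, 0.983, -0.0], [0.0, -0.0, -1.0]]
wrist_force: [-0.4, 0.3, 0.4]
gripper_width: 0.009
gripper_force: 0.3
```

Emit:
jog_arm --pt "0 0.05 0 0" --pt "0 0.05 0 0"

```text
time_s: 14.7
tcp_pos: [0.5091, -0.0266, 0.2107]
ee_rot: [[-0.983, 0.181, -0.0], [0.181, 0.983, -0.0], [0.0, -0.0, -1.0]]
wrist_force: [-0.8, -1.8, -0.8]
gripper_width: 0.007
gripper_force: 0.3
```

Emit:
jog_arm --pt "0 0.05 0 0" --pt "0 0.05 0 0"

```text
time_s: 14.9
tcp_pos: [0.5094, -0.0246, 0.2108]
ee_rot: [[-0.983, 0.181, 0.0], [0.181, 0.983, 0.0], [-0.0, 0.0, -1.0]]
wrist_force: [0.4, -1.9, -0.4]
gripper_width: 0.002
gripper_force: 0.3
```

```bash
python3 look.py d scene wrist
```

```text
tcp local [ -87.9 -232. ] [ 0.4 -1.9 -0.4]
scene 0.87 iou 0.705 local [ -22.  -143.6   -0.4]
scene 0.78 iou 0.499 local [-92.1 -91.    1.7]
scene 0.75 iou 0.595 local [ -60.5 -153.4    3.6]
wrist 0.96 iou 0.408 local [ -2.  -43.9 -26.7]
wrist 0.87 iou 0.496 local [-74.5 -60.5 -18.7]
```

View pics/d_scene.png

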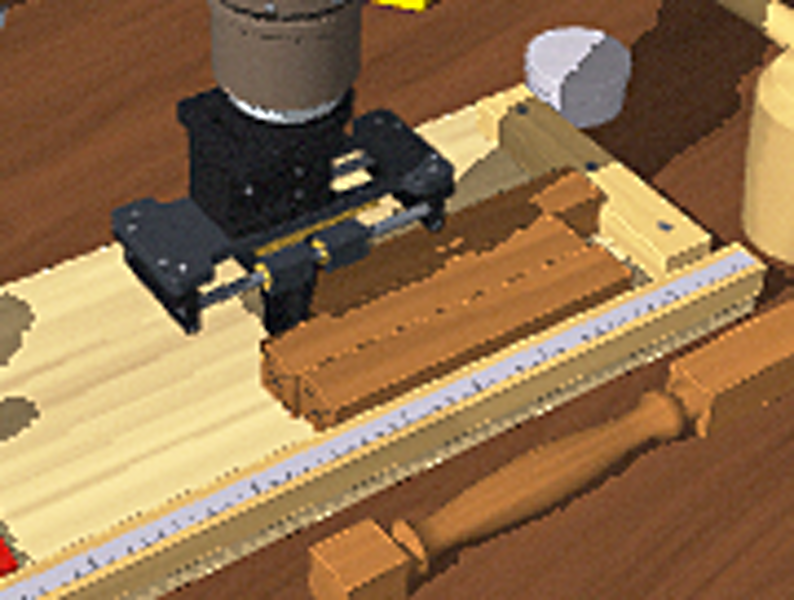

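Blank 3 is nearly at the stop; its left end is at about (595,185). I keep going in 1 mm steps.

Emit:
jog_arm --pt "0 0.05 0 0" --pt "0 0.05 0 0"

```text
time_s: 15.3
tcp_pos: [0.5098, -0.0228, 0.2108]
ee_rot: [[-0.983, 0.181, -0.0], [0.181, 0.983, -0.0], [0.0, -0.0, -1.0]]
wrist_force: [-0.1, -2.4, 0.1]
gripper_width: 0.007
gripper_force: 1.8
```

Emit:
jog_arm --pt "0 0.05 0 0" --pt "0 0.05 0 0"

```text
time_s: 15.5
tcp_pos: [0.5095, -0.022, 0.2108]
ee_rot: [[-0.984, 0.181, -0.003], [0.181, 0.984, -0.002], [0.003, -0.003, -1.0]]
wrist_force: [-0.3, -12.1, 3.1]
gripper_width: 0.005
gripper_force: 6.1
```

Emit:
jog_arm --pt "0 0.05 0 0"

```text
time_s: 15.6
tcp_pos: [0.5094, -0.0216, 0.2107]
ee_rot: [[-0.983, 0.181, -0.005], [0.181, 0.983, -0.004], [0.004, -0.004, -1.0]]
wrist_force: [-0.5, -15.7, 2.5]
gripper_width: 0.005
gripper_force: 8.0
```

Emit:
jog_arm --pt "0 -0.15 0 0" --pt "0 -0.8 0 0" --pt "0 -1 0 0" --pt "0 -1 0 0" --pt "-0.6 0 0 0" --pt "-0.6 0 0 0" --pt "-0.6 0 0 0" --pt "0 0 0 0"

```text
time_s: 16.4
tcp_pos: [0.5373, -0.0841, 0.2108]
ee_rot: [[-0.984, 0.18, 0.002], [0.18, 0.984, 0.0], [-0.002, 0.0, -1.0]]
wrist_force: [0.5, 0.3, -0.5]
gripper_width: 0.006
gripper_force: 0.0
```

Emit:
jog_arm --pt "0 0.25 0 0" --pt "0 0.25 0 0" --pt "0 0.2 0 0" --pt "0 0.2 0 0" --pt "0 0.2 0 0" --pt "0 0.2 0 0" --pt "0 0.2 0 0" --pt "0 0.2 0 0"

```text
time_s: 17.2
tcp_pos: [0.541, -0.0507, 0.2107]
ee_rot: [[-0.983, 0.181, -0.001], [0.181, 0.983, -0.0], [0.001, -0.0, -1.0]]
wrist_force: [-2.1, -2.4, 0.7]
gripper_width: 0.007
gripper_force: 0.9
```

```bash
python3 look.py e
```

```text
tcp local [ -52.1 -252. ] [-2.1 -2.4  0.7]
```

Emit:
jog_arm --pt "0 0.15 0 0" --pt "0 0.15 0 0" --pt "0 0.15 0 0" --pt "0 0.15 0 0" --pt "0 0.1 0 0" --pt "0 0.1 0 0" --pt "0 0.1 0 0" --pt "0 0.05 0 0"

```text
time_s: 18.0
tcp_pos: [0.5445, -0.0321, 0.2106]
ee_rot: [[-0.983, 0.181, -0.001], [0.181, 0.983, -0.0], [0.001, -0.0, -1.0]]
wrist_force: [-3.2, -1.6, 0.4]
gripper_width: 0.003
gripper_force: 1.4
```

Emit:
jog_arm --pt "0 0.05 0 0" --pt "0 0.05 0 0"

```text
time_s: 18.2
tcp_pos: [0.5448, -0.0303, 0.2107]
ee_rot: [[-0.983, 0.181, -0.001], [0.181, 0.983, -0.0], [0.001, -0.0, -1.0]]
wrist_force: [-2.5, -2.3, 0.3]
gripper_width: 0.008
gripper_force: 1.5
```

Emit:
jog_arm --pt "0 0.05 0 0"

```text
time_s: 18.3
tcp_pos: [0.545, -0.0293, 0.2107]
ee_rot: [[-0.983, 0.181, -0.001], [0.181, 0.983, -0.0], [0.001, -0.0, -1.0]]
wrist_force: [-2.9, -4.9, 0.9]
gripper_width: 0.002
gripper_force: 2.9
```

```bash
python3 look.py e
```

```text
tcp local [ -52.  -230.2] [-2.9 -4.9  0.9]
```

Emit:
jog_arm --pt "0 0.05 0 0"

```text
time_s: 18.4
tcp_pos: [0.5451, -0.0289, 0.2106]
ee_rot: [[-0.984, 0.181, -0.002], [0.181, 0.984, -0.001], [0.001, -0.002, -1.0]]
wrist_force: [-2.6, -10.2, 1.1]
gripper_width: 0.002
gripper_force: 5.0
```

Emit:
jog_arm --pt "0 0.05 0 0"

```text
time_s: 18.5
tcp_pos: [0.5451, -0.0286, 0.2106]
ee_rot: [[-0.983, 0.181, -0.003], [0.181, 0.983, -0.002], [0.002, -0.003, -1.0]]
wrist_force: [-2.2, -13.1, 0.7]
gripper_width: 0.007
gripper_force: 6.7
```

Emit:
jog_arm --pt "0 -0.15 0 0" --pt "0 -0.8 0 0" --pt "0 -1 0 0" --pt "0 -1 0 0" --pt "-0.6 0 0 0" --pt "-0.6 0 0 0" --pt "-0.6 0 0 0" --pt "0 0 0 0"

```text
time_s: 19.3
tcp_pos: [0.5721, -0.0924, 0.2112]
ee_rot: [[-0.983, 0.181, 0.005], [0.181, 0.983, 0.0], [-0.004, 0.001, -1.0]]
wrist_force: [-0.5, 0.9, -0.2]
gripper_width: 0.005
gripper_force: 0.0
```

Emit:
jog_arm --pt "0 0.25 0 0" --pt "0 0.25 0 0" --pt "0 0.2 0 0" --pt "0 0.2 0 0" --pt "0 0.2 0 0" --pt "0 0.2 0 0" --pt "0 0.2 0 0" --pt "0 0.2 0 0" --pt "0 0.2 0 0"

```text
time_s: 20.2
tcp_pos: [0.5771, -0.0544, 0.2108]
ee_rot: [[-0.983, 0.181, -0.0], [0.181, 0.983, -0.0], [0.0, -0.0, -1.0]]
wrist_force: [-0.6, -2.7, 0.9]
gripper_width: 0.003
gripper_force: 1.3
```

Emit:
jog_arm --pt "0 0.15 0 0" --pt "0 0.15 0 0" --pt "0 0.15 0 0" --pt "0 0.1 0 0" --pt "0 0.1 0 0" --pt "0 0.1 0 0" --pt "0 0.05 0 0"

```text
time_s: 20.9
tcp_pos: [0.58, -0.0386, 0.2108]
ee_rot: [[-0.983, 0.181, -0.0], [0.181, 0.983, -0.0], [0.0, -0.0, -1.0]]
wrist_force: [-1.4, -3.7, 2.5]
gripper_width: 0.005
gripper_force: 1.8
```

```bash
python3 look.py e
```

```text
tcp local [ -15.9 -233.1] [-1.4 -3.7  2.5]
```

Emit:
jog_arm --pt "0 0.05 0 0" --pt "0 0.05 0 0"

```text
time_s: 21.1
tcp_pos: [0.5804, -0.0368, 0.2108]
ee_rot: [[-0.983, 0.181, -0.0], [0.181, 0.983, -0.0], [0.0, -0.0, -1.0]]
wrist_force: [-0.9, -3.4, 3.3]
gripper_width: 0.004
gripper_force: 1.9
```

Emit:
jog_arm --pt "0 0.05 0 0"

```text
time_s: 21.2
tcp_pos: [0.5805, -0.0358, 0.2108]
ee_rot: [[-0.983, 0.181, -0.0], [0.181, 0.983, -0.0], [0.0, -0.0, -1.0]]
wrist_force: [-1.1, -6.8, 2.3]
gripper_width: 0.003
gripper_force: 3.7
```

Emit:
jog_arm --pt "0 0.05 0 0"

```text
time_s: 21.3
tcp_pos: [0.5806, -0.0355, 0.2108]
ee_rot: [[-0.984, 0.181, -0.001], [0.181, 0.984, -0.001], [0.001, -0.002, -1.0]]
wrist_force: [-1.6, -9.5, 2.0]
gripper_width: 0.003
gripper_force: 5.4
```

Emit:
jog_arm --pt "0 -0.1 0 0" --pt "0 -0.6 0 0" --pt "0 -0.8 0 0" --pt "0 0 -1 0" --pt "0 0 -1 0" --pt "0 0 -1 0"

```text
time_s: 21.9
tcp_pos: [0.5752, -0.0654, 0.2712]
ee_rot: [[-0.983, 0.182, 0.0], [0.182, 0.983, 0.0], [0.0, 0.0, -1.0]]
wrist_force: [0.8, 0.4, -0.9]
gripper_width: 0.006
gripper_force: 0.0
```

```bash
python3 look.py f scene top
```

```text
tcp local [ -15.9 -260.3] [ 0.8  0.4 -0.9]
scene 0.86 iou 0.302 local [-105.6  -67.5   11.3]
scene 0.74 iou 0.51 local [ -61.8 -108.3    6.8]
scene 0.65 iou 0.673 local [ -20.7 -108.9    1.1]
top 0.65 iou 0.323 local [ -90.8 -112.2    1.4]
top 0.48 iou 0.281 local [ -49.4 -183.3    1.8]
```

View pics/f_scene.png

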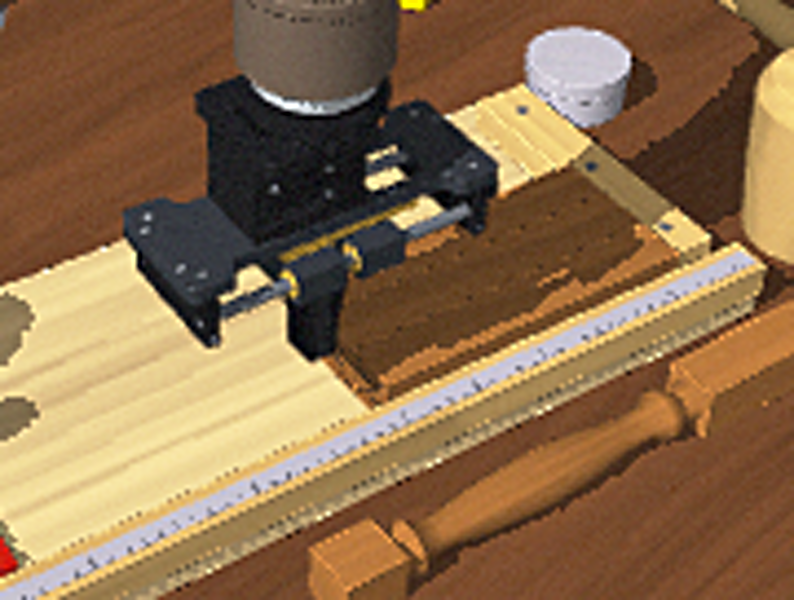

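Emit:
jog_arm --pt "0.8 0.95 0 0" --pt "0.8 0.95 0 0" --pt "0.8 0.95 0 0" --pt "0.8 0.95 0 0" --pt "0.8 0.95 0 0" --pt "0.8 0.95 0 0" --pt "0.8 0.95 0 0" --pt "0.8 0.95 0 0" --pt "0 0 0 0" --pt "0 0 0 0" --grip 87

```text
time_s: 23.1
tcp_pos: [0.4767, 0.1083, 0.27]
ee_rot: [[-0.984, 0.18, -0.001], [0.18, 0.984, -0.001], [0.001, -0.001, -1.0]]
wrist_force: [-0.5, -0.4, -0.1]
gripper_width: 0.828
gripper_force: 0.0
```

```bash
python3 look.py g wrist; python3 -c "
from station import sense; print(sense()['gripper_width'])"
```

```text
tcp local [-144.  -107.1] [-0.5 -0.4 -0.1]
wrist 0.94 iou 0.288 local [ -88.3 -107.7   -0.3]
wrist 0.69 iou 0.236 local [  60.2 -197.9   75.6]
0.9200643560466756
```

All three blanks are at the stop and lie along the fence. I finish with one gentle side push to make the row tight.

Emit:
jog_arm --pt "0 0 1 0" --pt "0 0 1 0" --pt "0 0 0.95 0" --pt "0 0 0 0" --pt "-0.25 0 0 0" --pt "-0.25 0 0 0" --pt "-0.25 0 0 0" --pt "-0.2 0 0 0" --pt "-0.1 0 0 0" --pt "-0.1 0 0 0"

```text
time_s: 24.2
tcp_pos: [0.4998, 0.1041, 0.212]
ee_rot: [[-0.983, 0.181, 0.0], [0.181, 0.983, 0.0], [-0.0, 0.0, -1.0]]
wrist_force: [-0.6, -0.1, -0.3]
gripper_width: 0.997
gripper_force: 0.0
```

Emit:
jog_arm --pt "-0.1 0 0 0" --pt "-0.1 0 0 0" --pt "-0.05 0 0 0"

```text
time_s: 24.5
tcp_pos: [0.5044, 0.1032, 0.2117]
ee_rot: [[-0.983, 0.181, -0.001], [0.181, 0.983, -0.0], [0.001, -0.0, -1.0]]
wrist_force: [-1.9, 0.5, 1.6]
gripper_width: 0.997
gripper_force: 0.7
```

Emit:
jog_arm --pt "-0.05 0 0 0" --pt "-0.05 0 0 0"

```text
time_s: 24.7
tcp_pos: [0.5052, 0.103, 0.2114]
ee_rot: [[-0.983, 0.182, -0.004], [0.182, 0.983, -0.001], [0.004, -0.001, -1.0]]
wrist_force: [-7.9, 6.7, 5.4]
gripper_width: 1.001
gripper_force: 4.4
```

```bash
python3 look.py g
```

```text
tcp local [-115.1 -107.3] [-7.9  6.7  5.4]
```

Emit:
jog_arm --pt "-0.04 0 0 0"

```text
time_s: 24.8
tcp_pos: [0.5054, 0.1029, 0.2113]
ee_rot: [[-0.983, 0.182, -0.006], [0.182, 0.983, -0.001], [0.005, -0.002, -1.0]]
wrist_force: [-10.5, 6.8, 4.9]
gripper_width: 0.999
gripper_force: 5.4
```

Emit:
jog_arm --pt "0.15 0 0 0" --pt "0.5 0 0 0" --pt "0.7 0 0 0" --pt "0 0 -1 0" --pt "0 0 -1 0" --pt "0 0 -1 0" --pt "0 0 -1 0" --pt "0 0 -1 0"

```text
time_s: 25.6
tcp_pos: [0.4802, 0.1076, 0.3126]
ee_rot: [[-0.984, 0.181, 0.0], [0.181, 0.984, 0.0], [-0.0, 0.0, -1.0]]
wrist_force: [0.5, 0.7, 0.3]
gripper_width: 1.001
gripper_force: 0.0
```

Emit:
jog_arm --pt "0.6 -0.3 -1 0" --pt "0.6 -0.3 -1 0" --pt "0.6 -0.3 -1 0" --pt "0.6 -0.5 0 0" --pt "0.6 -0.5 0 0" --pt "0 0 0 0"

```text
time_s: 26.2
tcp_pos: [0.413, 0.0802, 0.3718]
ee_rot: [[-0.983, 0.181, 0.0], [0.181, 0.983, 0.0], [0.0, 0.0, -1.0]]
wrist_force: [0.2, 0.6, 0.6]
gripper_width: 1.004
gripper_force: 0.0
```

```bash
python3 look.py h scene top wrist
```

```text
tcp local [-201.6 -146.3] [0.2 0.6 0.6]
scene 0.96 iou 0.68 local [ -21.5 -108.5    1.2]
scene 0.85 iou 0.499 local [ -61.3 -108.7    4.7]
scene 0.74 iou 0.551 local [ -95.4 -110.8    3.6]
top 0.81 iou 0.835 local [ -48.8 -107.9   -0.3]
top 0.63 iou 0.79 local [ -12.4 -110.6   -0.5]
top 0.6 iou 0.916 local [ -86.6 -110.8   -0. ]
wrist 0.79 iou 0.262 local [ -88.1 -133.4   -0.2]
wrist 0.72 iou 0.133 local [ 101.9 -224.3   80.8]
wrist 0.71 iou 0.446 local [ -38.4 -113.1   -7.6]
```

View pics/h_scene.png

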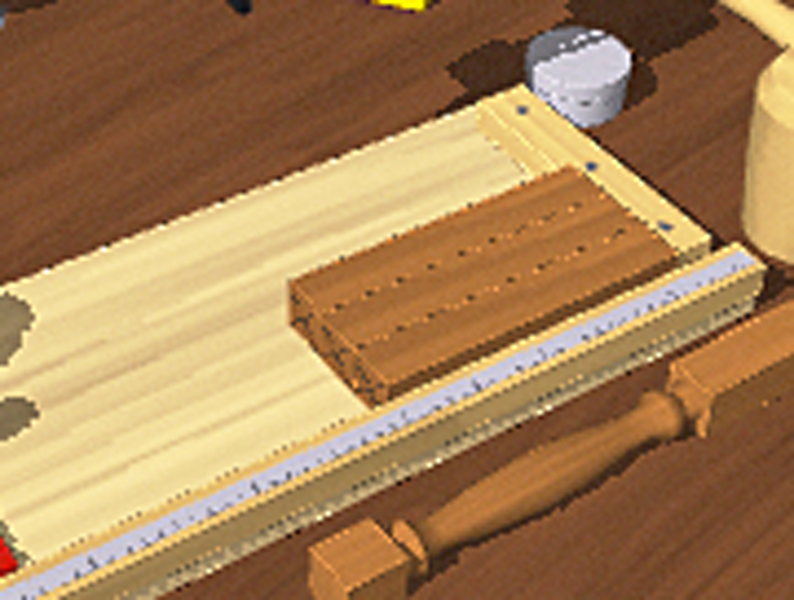

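View pics/h_top.png

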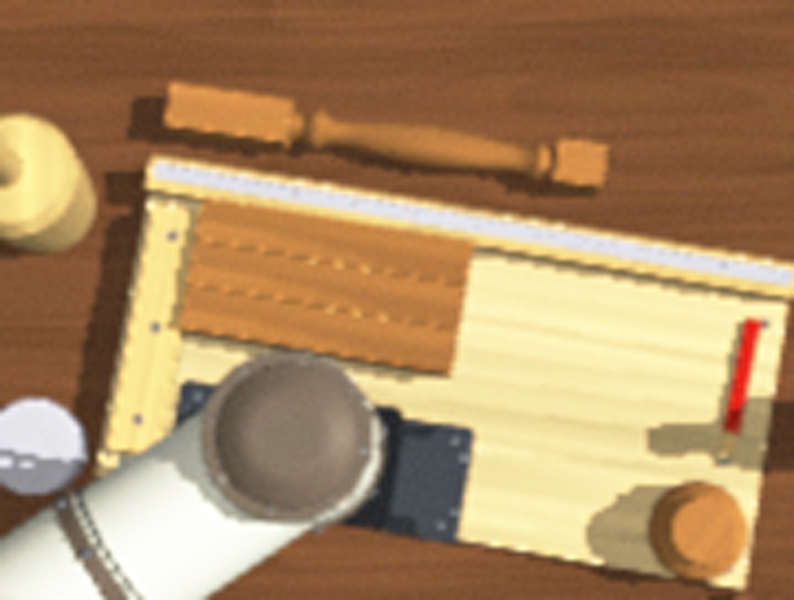

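Both views show the three blanks tight side by side against the fence and flush with the stop: left ends at about (190,265) and right ends in line at about (465,310) in the top crop. The bystanders in view have not moved and the arm is clear, so I hand in.

```bash
python3 -c "
from station import r; print(r.finish_job())"
```

```text
the job is handed in; nothing more can be done
None
```

The three blanks lie tight side by side against the fence with their left ends home against the stop, and the job was handed in at about 26 s; the final pictures show this, but the hand-in returned no verdict.

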